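# Unlock the mill carriage, bring the grinding jar out, lock it and weigh the jar

## Task

Pull up the spring plunger's bar knob on the mill and twist it into a rest notch so that it stays retracted by itself, then draw the carriage with the grinding jar fully out by its handle. Twist the knob back so that the plunger drops home and locks the carriage out, and only then lift the jar from its seat and stand it gently, upright, in the middle of the balance's pan. Leave the other things on the bench where they are.

Things in the scene. Friction and masses are not known exactly. Their poses are not given: they have to be found in the camera images.
- machine: White bench mill, fixed; base 240 x 460 mm. Origin on the bench near its middle, z up. Drive housing at its +y end (y 160 to 260 mm, top 155 mm). A clamp head (x -70 to 40, y 39 to 160, z 135 to 155 mm) covers the jar while the carriage is home. The carriage comes out towards -y of this frame. The plunger stands upright at x 70, y -20 mm.
- carriage (a joint): Travel of the aluminium carriage, m: 0 = home under the clamp head, grows as it is drawn out along the machine's -y; 0.140 = fully out at its end stop, second index hole under the plunger. Friction about 2.5 N. The plunger's pin locks it at 0 and 0.140 (2 mm play); between the holes the pin rides on the carriage.
- handle (a point): Middle of the grip bar of the carriage's steel bow handle, 115 mm above the bench. The bar lies along the frame's x (the machine's x), 88 mm long, 14 mm thick (along y), 18 mm high, open underneath between two posts. Moves with the carriage.
- plunger (a joint): Lift of the spring plunger, m: 0 = fully down, pin 12 mm deep in the carriage's hole (locked); 0.012 = pin on the carriage between holes; 0.016 = resting in a rest notch; above 0.020 = free to twist (its cross pin clears the sleeve's lands; below, the slot or notch holds it); 0.026 = top stop. Spring pulls down with 6 N at 0, 10.6 N at 0.026.
- knob (a joint): Twist of the plunger's bar knob, rad, counter-clockwise from above positive: 0 = cross pin over the deep slot (bar along the machine's y), where the plunger can drop fully; +1.047 and -1.047 (60 degrees either way) = over a 4 mm deep rest notch: let down there, it stays retracted. Either side will do. Turns easily; stops at +-1.6.
- knob_grip (a point): Centre of the plunger's black bar knob, on its axis: bar 72 mm long along the point's y, 14 mm thick (along x), 26 mm high. 130 mm above the bench when down; rises and turns with the knob. Below the bar a 20 mm shaft enters the steel sleeve (58 mm across, top 95 mm above the bench).
- jar: Closed stainless grinding jar, about 0.35 kg, 90 mm tall: body 64 mm across (collar 68 mm from 46 to 56 mm up) and above it a plain round grip boss 42 mm across from 56 to 90 mm above the foot. Origin at the centre of its foot, z up. Starts standing in the seat on the carriage.
- seat (a point): Floor of the jar's seat on the carriage, 36 mm above the bench: centre of a black ring 70 mm inside, 9 mm high. Moves with the carriage.
- balance: White bench balance 210 x 170 mm, fixed, its display at its -x side. Origin on the bench under its middle.
- pan (a point): Centre of the top of the balance's round steel pan, 140 mm across, 66 mm above the bench.
- wash_bottle: Bystander: white wash bottle, 64 mm across, 150 mm tall, origin at the foot.
- tip_box: Bystander: pipette tip box 120 x 85 x 72 mm, origin at the underside.
- tube_rack: Bystander: tube rack 60 x 200 mm, 80 mm tall, origin at the underside.
- beaker: Bystander: glass beaker, 70 mm across, 90 mm tall, origin at the foot.
- empty_cup: Bystander: open empty steel cup without lid, 66 mm across, 42 mm tall, origin at the foot.
- reagent_jar: Bystander: amber glass jar, 56 mm across, 75 mm tall, origin at the foot.
- spatula: Bystander: plain steel lab spatula 150 mm long, lying on the drive housing, origin at its middle.

How it is judged:
By the outcome, as a careful person would: the job done as asked, in the order asked, and still so for the second after the job is handed in, with the robot touching nothing.
It also fails if it takes over 72 s, if anything falls off the work surface, if the arm or the gripper's body presses on something with over 40 N, if the wrist force passes 120 N, or if a joint passes its speed limit or range.

## Robot

A 6-joint arm with a two-finger parallel gripper is mounted at the origin on the work surface. World frame = base frame: x ahead of the robot, y to its left, z up, the work surface at z = 0. Lengths are in mm, angles in rad, forces in N, time in s.
With the tool pointing down it reaches from about 300 to 775 mm from the base axis. Payload 14.6 kg.
Tool frame: the origin (TCP) lies midway between the tips of the shut fingers; the grasp point (between the pads) lies 19 mm behind it (manip.tcp_to_grasp is the distance from the TCP to the grasp point, in mm); z points along the fingers, x is the direction in which the jaws open and shut, and the axes are right-handed (so a half turn about z gives the same grasp; the last joint's range is limited). The gripper opens to 94 mm and grips with 3 to 60 N. Pads are 16 mm wide; open, the fingers measure 119 mm over their backs; the gripper's body (75 mm by 177 mm) begins 78 mm behind the grasp point.
Start: joints at [1.134, 0.3, 1.521, -0, 1.321, -0.067], TCP at [198.783, 512.811, 205.446] pointing down, gripper open.
Joint ranges: [-3.03, 3.03], [-0.79, 2.21], [0.23, 2.52], [-1.04, 4.18], [0, 3.07], [-2.55, 2.55]. Speed limits (rad/s): [2.22, 2.22, 2.57, 3.14, 3.14, 3.14].

## Interface

Orientations are given as [roll, pitch, yaw] about the fixed x, y, z axes, in that order (R = Rz(yaw) Ry(pitch) Rx(roll)).
In Python, from cell import manip gives the robot as it stands.
- The arm moves only by the tool arm_command, never from a script. Its argument "steps" is a list of rows, each a list of 3 entries, a list of its own where there are three numbers: the opening, from 0 (shut) to 1 (fully open), then the shift along the tool's x, y, z in cm, then the turn about the tool's z in rad. A call has 1 to 5 rows; each row shifts and turns the commanded pose from where the row before left it, along the tool's axes as they then stand; what a row does not reach is not made up. A row lasts 1/12 s, in which the tool goes at most 41.7 mm and 7.16 degrees, less where a joint would pass 70% of its speed; a pose out of reach is approached as far as the arm can. A call with a gripper value outside its range is refused whole. The fingers move at their own pace and stop on an object; "force" is the grip in N (left out, the last holds). Time passes only in rows, so rows that do not move let the fingers close. It gives the time, the measured TCP pose, the force and the opening at its end, in the units of the state.
- manip.read_state(): the state, without advancing time (a new reading comes with each control period).
- manip.camera(name): name is "scene" or "top" or "wrist"; returns (picture, depth): 400x640x3 uint8, red, green, blue; 400x640 float32, mm along the optical axis (not along the pixel's ray), 0 where there is no reading.
- manip.calibration(name): a dict with "fx", "fy", "cx", "cy" (pixels), "distortion" ([k1, k2, p1, p2, k3] as OpenCV has them; the pictures are not rectified), "R" (3x3) and "t" (3): a world point X has camera coordinates R X + t; the wrist camera has in their place "tool_from_camera" (4x4, takes a point from camera to tool coordinates, whose origin is the TCP and whose axes are the tool frame's). Camera axes: x right, y down, z forward; pixel columns grow to the right and rows downward; lengths in mm; the calibration is good to about 2 mm. A picture is of the moment at which its call begins: read the wrist's pose just before it. calibration takes no time and is no camera call.
- manip.sign_off(): hands the job in, once; it reports no verdict.
The state is a dict: "clock": time; "joints": joint angles; "qd": joint speeds; "effort": joint torques, N m; "eef_pos": TCP position; "eef_rot": TCP orientation; "wrist_force": force on the tool from outside, world axes, zero at the start; "moment": the same for the moment, N m; "finger_gap": finger opening in mm.
Only numpy, scipy, OpenCV 4.12 (cv2) and the standard library are available. Lean on these libraries where they do the work, as an engineer would, in place of code of your own. Each camera call takes 0.05 s, during which the arm holds its last target.

## Working session

There is one attempt and no reset: what is moved stays moved. The work goes in short steps, Python scripts to look and compute and a tool call to move; the robot and the scene stay as the last step left them, time stands still between calls to the robot, and variables do not carry over. Pictures are saved under pics/ and viewed, and the job is handed in when it is done.

Besides the shell and the picture viewer there is one more tool, called after "Call:" as name(argument=value, ...) on one line, values as JSON. arm_command: Moves the arm, as the interface text tells. Its arguments: {"type":"object","properties":{"steps":{"type":"array","items":{"type":"array"}},"force":{"type":"number"}},"required":["steps"]}

```bash
ls; mkdir -p pics; python3 - <<'E'
from cell import manip
import cv2,numpy as np
print(manip.read_state())
for n in("scene","top","wrist"):
    p,d=manip.camera(n); cv2.imwrite(f"pics/{n}0.png",p[:,:,::-1]); np.save(f"pics/{n}0.npy",d)
    print(n,manip.calibration(n))
E
```

```text
pics
{'clock': 0.0, 'joints': array([ 1.13440569e+00,  3.00452076e-01,  1.52160373e+00, -4.07657888e-06,
        1.32072271e+00, -6.66245931e-02]), 'qd': array([-8.65116570e-05, -1.12062508e-05,  2.37307744e-05,  7.07268187e-04,
        5.15109778e-04,  9.50772085e-04]), 'effort': array([-9.05595675e-05, -5.31807411e+01, -3.52734840e+01,  7.07485923e-02,
        2.43849086e-02, -1.08827867e-04]), 'eef_pos': array([198.66684493, 512.56717385, 204.88719204]), 'eef_rot': array([-3.14151764e+00,  1.18350355e-03,  1.20103134e+00]), 'wrist_force': array([-0.03708856, -0.09513904, -1.09632064]), 'moment': array([-0.0016586 , -0.00390409, -0.00043181]), 'finger_gap': 93.67488147519231}
scene {'fx': 440.8129574282426, 'fy': 440.8129574282426, 'cx': 317.9244464936086, 'cy': 194.19576462129203, 'distortion': array([-0.04917901,  0.        ,  0.        ,  0.        ,  0.        ]), 'R': array([[-0.44371149,  0.89616704,  0.0021793 ],
       [ 0.66934162,  0.33302042, -0.66413793],
       [-0.59590428, -0.29322694, -0.74760689]]), 't': array([ 238.58834674, -281.62733634, 1605.87932659])}
top {'f
[... 251 characters left out ...]
38,  0.01126377, -0.06863318],
       [ 0.06849948, -0.01185511, -0.99758071]]), 't': array([   8.27345606,  560.66779699, 1232.87549467])}
wrist {'fx': 341.62746903675753, 'fy': 341.62746903675753, 'cx': 316.78857042706863, 'cy': 196.52078851611265, 'distortion': array([-0.03495676,  0.        ,  0.        ,  0.        ,  0.        ]), 'tool_from_camera': array([[ 9.99997702e-01, -8.52297945e-04,  1.96721358e-03,
         1.47667678e-01],
       [ 2.98605409e-04,  9.64009476e-01,  2.65867712e-01,
        -7.77852512e+01],
       [-2.12301103e-03, -2.65866514e-01,  9.64007515e-01,
        -1.79070712e+02],
       [ 0.00000000e+00,  0.00000000e+00,  0.00000000e+00,
         1.00000000e+00]])}
```

View pics/top0.png

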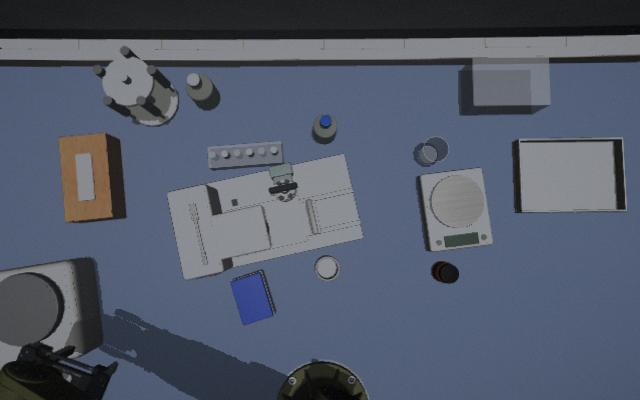

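View pics/scene0.png

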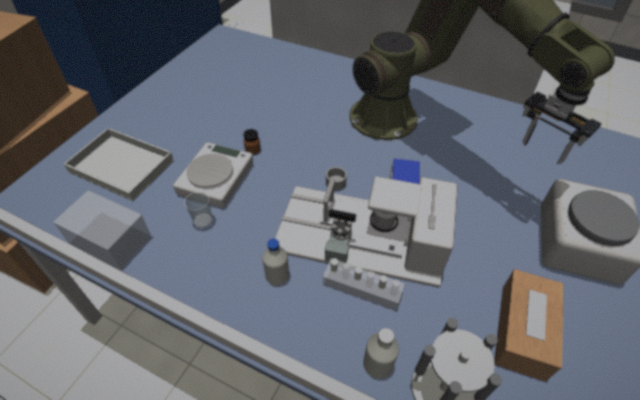

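View pics/wrist0.png

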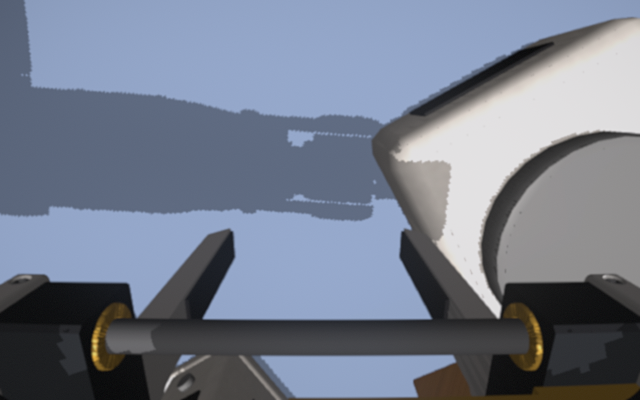

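```bash
cat > h.py <<'E'
import numpy as np,cv2
from cell import manip
from scipy.spatial.transform import Rotation as Ro
def K(c): return np.array([[c['fx'],0,c['cx']],[0,c['fy'],c['cy']],[0,0,1]])
def pose(st=None):
    st=st or manip.read_state()
    T=np.eye(4);T[:3,:3]=Ro.from_euler('xyz',st['eef_rot']).as_matrix();T[:3,3]=st['eef_pos'];return T
def rays(name,uv,T=None):
    c=manip.calibration(name)
    n=cv2.undistortPoints(np.array(uv,float).reshape(-1,1,2),K(c),c['distortion']).reshape(-1,2)
    d=np.c_[n,np.ones(len(n))]
    if name=='wrist':
        M=T@c['tool_from_camera']; return np.tile(M[:3,3],(len(d),1)), d@M[:3,:3].T
    R,t=np.array(c['R']),np.array(c['t'])
    return np.tile(-R.T@t,(len(d),1)), d@R
def plane(name,uv,z,T=None):
    o,d=rays(name,uv,T); return o+d*((z-o[:,2])/d[:,2])[:,None]
def depthpt(name,uv,dep,T=None):
    o,d=rays(name,uv,T); return o+d*np.array([dep[int(round(v)),int(round(u))] for u,v in uv])[:,None]
def proj(name,X,T=None):
    c=manip.calibration(name);X=np.array(X,float).reshape(-1,3)
    if name=='wrist':
        M=np.linalg.inv(T@c['tool_from_camera']);R,t=M[:3,:3],M[:3,3]
    else:R,t=np.array(c['R']),np.array(c['t'])
    return cv2.projectPoints(X,cv2.Rodrigues(R)[0],t,K(c),c['distortion'])[0].reshape(-1,2)
E
python3 - <<'E'
import cv2
a=cv2.imread('pics/top0.png')
cv2.imwrite('pics/t1.png',cv2.resize(a[145:285,160:370],None,fx=3.7,fy=3.7,interpolation=cv2.INTER_CUBIC))
cv2.imwrite('pics/t2.png',cv2.resize(a[120:290,400:520],None,fx=3.4,fy=3.4,interpolation=cv2.INTER_CUBIC))
a=cv2.imread('pics/scene0.png')
cv2.imwrite('pics/s1.png',cv2.resize(a[145:305,260:470],None,fx=3.7,fy=3.7,interpolation=cv2.INTER_CUBIC))
E
```

```text
(no output)
```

View pics/t1.png

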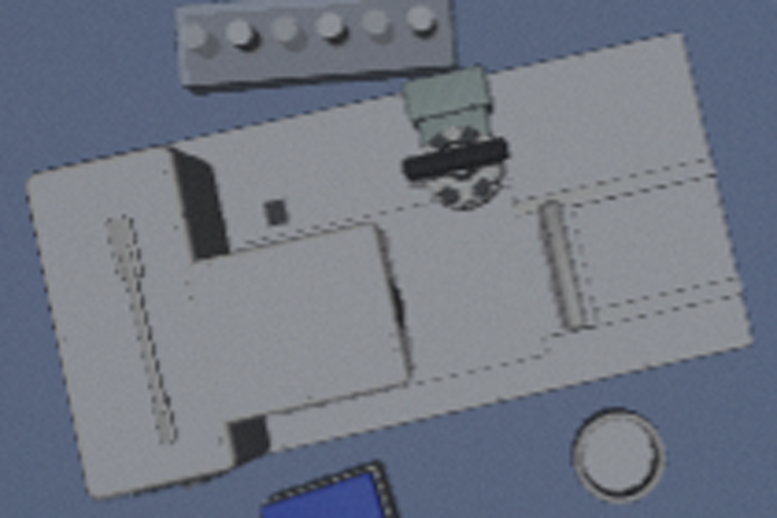

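View pics/s1.png

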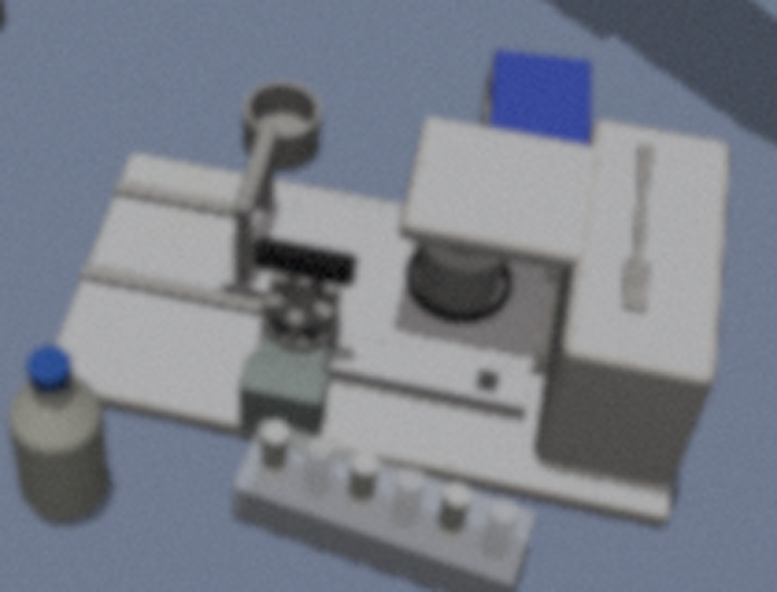

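View pics/t2.png

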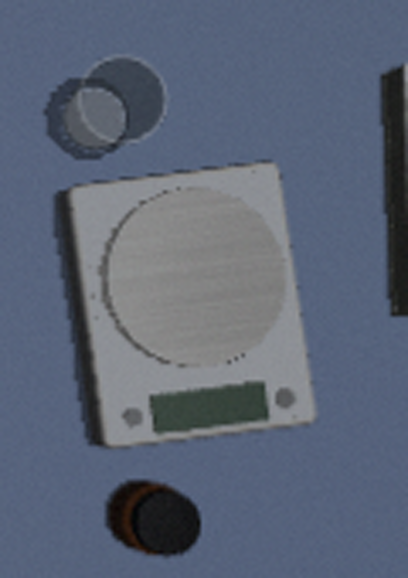

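```bash
python3 - <<'E'
from h import *
f=lambda u,v:((u+.5)/3.7+160-.5,(v+.5)/3.7+145-.5)
a=cv2.imread('pics/top0.png'); g=a.max(2)
m=np.zeros_like(g);m[180:197,265:302]=(g[180:197,265:302]<60)
n,l,s,c=cv2.connectedComponentsWithStats(m);i=1+s[1:,4].argmax()
r=cv2.minAreaRect(np.argwhere(l==i)[:,::-1].astype(np.float32));print(s[i],c[i],r)
kp=plane('top',[r[0]],143)[0];print('knob',kp)
bx=cv2.boxPoints(r);P=plane('top',bx,143);print(P[:,:2], [np.linalg.norm(P[i]-P[i-1]) for i in range(4)])
# handle ends in crop
H=plane('top',[f(551,203),f(578,328)],124);print('handle',H,np.linalg.norm(H[0]-H[1]),H.mean(0)); d=H[0]-H[1];print('yaw',np.arctan2(d[1],d[0]))
C=plane('top',[f(30,178),f(92,498)],155);d=C[0]-C[1];print('housing',C,np.linalg.norm(d),np.arctan2(d[1],d[0]))
D=np.load('pics/top0.npy')
print(depthpt('top',[r[0],f(566,265),f(300,320),f(150,200),f(650,80)],D))
# pan
g2=lambda u,v:((u+.5)/3.4+400-.5,(v+.5)/3.4+120-.5)
cs=plane('top',[g2(104,270),g2(287,280),g2(195,187),g2(205,367)],66);print('pan',cs,cs.mean(0))
print(depthpt('top',[g2(195,275)],D))
S=np.load('pics/scene0.npy');fs=lambda u,v:((u+.5)/3.7+260-.5,(v+.5)/3.7+145-.5)
print(depthpt('scene',[fs(305,255),fs(258,155)],S))
a=cv2.imread('pics/scene0.png');g=a.max(2);m=np.zeros_like(g);m[205:225,325:360]=g[205:225,325:360]<50
n,l,s,c=cv2.connectedComponentsWithStats(m);i=1+s[1:,4].argmax();print(s[i],c[i],proj('scene',kp-[0,0,13]))
E
```

```text
[269 183  28  11 186] [282.79032258 187.70430108] ((282.5050354003906, 187.57106018066406), (9.333362579345703, 27.43011474609375), 85.91438293457031)
knob [582.96777047  92.88759542 143.        ]
[[592.45747235 127.36838387]
 [596.58682319  59.84267413]
 [573.47657705  58.40289482]
 [569.38221226 125.84000129]] [np.float64(23.125820666421806), np.float64(67.65185151319614), np.float64(23.155052174950736), np.float64(67.5612844219717)]
handle [[554.0399247   29.1248662  124.        ]
 [469.34167474  11.80299615 124.        ]] 86.45137781950673 [511.69079972  20.46393117 124.        ]
yaw 0.2017309305784379
housing [[572.17375332 369.91570993 155.        ]
 [363.88808774 327.67099792 155.        ]] 212.5265493486432 0.20010660567665822
[[582.96434628  92.88517603 143.03567452]
 [511.90761815  19.42512781 124.00084195]
 [476.99576129 193.69176695 155.6669326 ]
 [556.85238067 291.85537069 154.83276165]
 [652.79186304 -44.53780843  14.7900681 ]]
pan [[ 555.59129311 -291.17658942   66.        ]
 [ 546.23015522 -432.38009621   66.        ]
 [ 619.52630966 -363.70061602   66.        ]
 [ 479.66627168 -366.80690943   66.        ]] [ 550.25350742 -363.51605277   66.        ]
[[ 550.73284439 -360.60244646   68.8156779 ]]
[[586.90271319  92.76268894 139.58674328]
 [501.24282184  16.73960903 121.25409471]]
[329 210  26  12 170] [341.61176471 215.55294118] [[342.57924802 214.85878753]]
```

Call:
arm_command(steps=[[1, [-1.68, 3.4, -0.15], 0], [1, [-1.68, 3.4, -0.15], 0], [1, [-1.68, 3.4, -0.15], 0], [1, [-1.68, 3.4, -0.15], 0], [1, [-1.68, 3.4, -0.15], 0]], force=30)

```text
clock: 0.57
eef_pos: [327.7, 371.5, 212.9]
eef_rot: [-3.142, 0.0, 1.201]
wrist_force: [0.0, 0.6, 0.2]
finger_gap: 93.9
```

Call:
arm_command(steps=[[1, [-1.68, 3.4, -0.15], 0], [1, [-1.68, 3.4, -0.15], 0], [1, [-1.68, 3.4, -0.15], 0], [1, [-1.68, 3.4, -0.15], 0], [1, [-1.68, 3.4, -0.15], 0]])

```text
clock: 0.98
eef_pos: [456.0, 231.6, 220.5]
eef_rot: [-3.142, 0.0, 1.201]
wrist_force: [0.2, 1.0, -0.7]
finger_gap: 94.0
```

Call:
arm_command(steps=[[1, [0, 0, 0], 0.12], [1, [0, 0, 0], 0.12], [1, [0, 0, 0], 0.12], [1, [0, 0, 0], 0.12], [1, [0, 0, 0], 0.12]])

```text
clock: 1.4
eef_pos: [455.1, 233.1, 220.2]
eef_rot: [-3.141, 0.0, 0.595]
wrist_force: [0.3, -0.4, 0.7]
finger_gap: 94.1
```

Call:
arm_command(steps=[[1, [0, 0, 0], 0.12], [1, [0, 0, 0], 0.12], [1, [0, 0, 0], 0.12], [1, [0, 0, 0], 0.04], [1, [0, 0, 0], 0]])

```text
clock: 1.82
eef_pos: [455.0, 233.2, 220.2]
eef_rot: [3.141, 0.0, 0.199]
wrist_force: [-0.2, -0.3, 0.6]
finger_gap: 93.8
```

Call:
arm_command(steps=[[1, [1.95, 3.26, 0], 0], [1, [1.95, 3.26, 0], 0], [1, [1.95, 3.26, 0], 0], [1, [1.95, 3.26, 0], 0], [1, [1.95, 3.26, 0], 0]])

```text
clock: 2.23
eef_pos: [584.1, 91.4, 220.3]
eef_rot: [-3.142, 0.0, 0.203]
wrist_force: [0.2, 0.5, 0.2]
finger_gap: 94.0
```

Call:
arm_command(steps=[[1, [0, 0, 0], 0], [1, [0, 0, 0], 0]])

```text
clock: 2.4
eef_pos: [583.6, 91.7, 219.6]
eef_rot: [-3.141, 0.001, 0.2]
wrist_force: [-0.2, 0.3, -0.3]
finger_gap: 93.8
```

```bash
python3 - <<'E'
from h import *
T=pose();p,d=manip.camera('wrist');np.save('pics/w1.npy',d);np.save('pics/T1.npy',T);cv2.imwrite('pics/w1.png',p[:,:,::-1]);print(T)
E
```

```text
[[ 9.80008508e-01  1.98951510e-01 -1.27317370e-03  5.83640678e+02]
 [ 1.98951559e-01 -9.80009321e-01 -8.88329875e-05  9.16622357e+01]
 [-1.26539556e-03 -1.66242810e-04 -9.99999186e-01  2.19598387e+02]
 [ 0.00000000e+00  0.00000000e+00  0.00000000e+00  1.00000000e+00]]
```

View pics/w1.png

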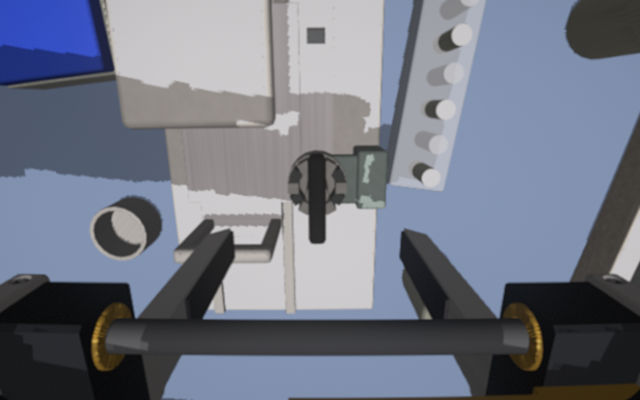

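```bash
python3 - <<'E'
from h import *
T=np.load('pics/T1.npy')
a=cv2.imread('pics/w1.png');g=a.max(2);m=np.zeros_like(g);m[150:246,306:329]=g[150:246,306:329]<45
n,l,s,c=cv2.connectedComponentsWithStats(m);i=1+s[1:,4].argmax();r=cv2.minAreaRect(np.argwhere(l==i)[:,::-1].astype(np.float32));print(s[i],r)
P=plane('wrist',[(317,152),(317,242)],143,T);print(P,np.linalg.norm(P[0]-P[1]))
k=P.mean(0);R=T[:3,:3];print('knob',k,'tool off',R.T@(k-T[:3,3]))
H=plane('wrist',[(177,255),(269,255)],124,T);print('handle',H,H.mean(0),np.linalg.norm(H[0]-H[1]))
D=np.load('pics/w1.npy');print(depthpt('wrist',[(317,200),(317,160),(225,255),(200,60),(225,105)],D,T))
y=.2009;Rm=np.array([[np.cos(y),-np.sin(y)],[np.sin(y),np.cos(y)]])
O=k[:2]-Rm@[70,-20];print('origin',O,'handle in machine',Rm.T@(H.mean(0)[:2]-O))
E
```

```text
[ 308  154   18   88 1210] ((316.5, 197.5), (87.0, 17.0), 90.0)
[[575.24658489 133.10470141 143.        ]
 [589.67731554  61.97150194 143.        ]] 72.58221581525804
knob [582.46195022  97.53810167 143.        ] tool off [ 0.11077626 -5.98017924 76.5993038 ]
handle [[472.95969831  17.32035843 124.        ]
 [552.52989197  33.72719109 124.        ]] [512.74479514  25.52377476 124.        ] 81.24407594030791
[[582.75748673  96.08857363 141.70859846]
 [576.50026633 126.93411969 141.44685196]
 [537.007877    85.42490036 239.32039061]
 [485.40951374 180.06930524 154.96717833]
 [505.64833124 154.05525869 153.65815034]]
origin [509.87880752 103.16725754] handle in machine [-12.68551361 -76.65378038]
```

Call:
arm_command(steps=[[0.6, [0, -0.1, 2], 0], [0.6, [0, -0.1, 1.5], 0], [0.6, [0, -0.15, 1.5], 0], [0.6, [0, 0, 1], 0], [0.6, [0, 0, 0], 0]])

```text
clock: 2.87
eef_pos: [581.1, 97.3, 158.6]
eef_rot: [-3.141, 0.003, 0.203]
wrist_force: [0.4, 0.2, -0.1]
finger_gap: 63.5
```

```bash
python3 - <<'E'
from h import *
T=pose();p,d=manip.camera('wrist');np.save('pics/w2.npy',d);np.save('pics/T2.npy',T);cv2.imwrite('pics/w2.png',p[:,:,::-1]);print(T[:3,3])
E
```

```text
[581.14888831  97.33319653 158.60929614]
```

View pics/w2.png

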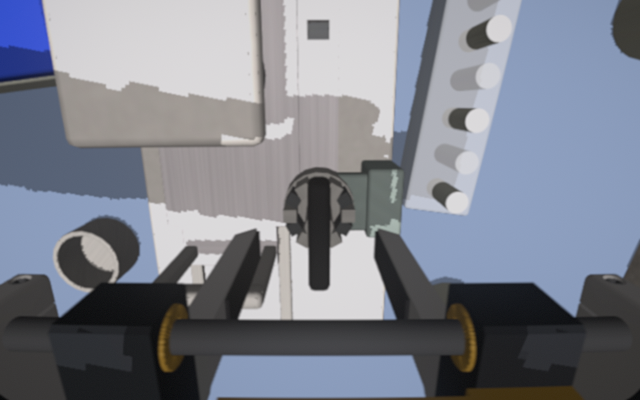

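```bash
python3 - <<'E'
from h import *
print(manip.read_state()['eef_pos'])
T=np.load('pics/T2.npy')
P=plane('wrist',[(318,177),(318,290)],143,T);k=P.mean(0);print(P,np.linalg.norm(P[0]-P[1]),'tool off',T[:3,:3].T@(k-T[:3,3]))
# fingertips
D=np.load('pics/w2.npy');X=depthpt('wrist',[(318,230),(255,235),(380,235)],D,T);print(X,(X-T[:3,3])@T[:3,:3])
E
```

```text
[581.81577914  97.17585741 160.12317464]
[[574.35367248 132.82048778 143.        ]
 [589.28665255  60.52410672 143.        ]] 73.82249391742208 tool off [ 0.57192043  0.7884601  15.60733035]
[[581.02877597 100.50454488 142.60595066]
 [546.42310321  99.14471416 165.05392733]
 [611.79089615 113.97751335 168.41252059]] [[  0.57070401  -3.12450092  16.00283521]
 [-33.666821    -8.77856167  -6.33853586]
 [ 33.33860017 -10.12765459  -9.90138817]]
```

Call:
arm_command(steps=[[0.6, [0.04, 0.15, 1.5], 0], [0.6, [0, 0, 1.5], 0], [0.6, [0, 0, 1.2], 0], [0.6, [0, 0, 0.7], 0], [0.6, [0, 0, 0], 0]])

```text
clock: 3.33
eef_pos: [582.7, 95.2, 110.5]
eef_rot: [-3.141, 0.002, 0.201]
wrist_force: [-0.1, -0.1, 0.1]
finger_gap: 56.2
```

Call:
arm_command(steps=[[0.0, [0, 0, 0], 0], [0.0, [0, 0, 0], 0], [0.0, [0, 0, 0], 0], [0, [0, 0, 0], 0], [0, [0, 0, 0], 0]], force=30)

```text
clock: 3.75
eef_pos: [583.3, 95.1, 111.9]
eef_rot: [3.142, -0.001, 0.201]
wrist_force: [0.2, -0.4, 0.4]
finger_gap: 26.3
```

Call:
arm_command(steps=[[0.0, [0, 0, 0], 0], [0.0, [0, 0, 0], 0], [0.0, [0, 0, 0], 0], [0, [0, 0, 0], 0], [0, [0, 0, 0], 0]])

```text
clock: 4.17
eef_pos: [583.1, 95.0, 111.6]
eef_rot: [3.142, 0.0, 0.201]
wrist_force: [-3.6, -0.3, 4.6]
finger_gap: 18.6
```

Call:
arm_command(steps=[[0.0, [0, 0, 0], 0], [0.0, [0, 0, 0], 0], [0.0, [0, 0, 0], 0]])

```text
clock: 4.42
eef_pos: [583.1, 95.1, 111.6]
eef_rot: [3.142, 0.0, 0.201]
wrist_force: [-4.3, -1.0, 5.1]
finger_gap: 18.6
```

```bash
python3 - <<'E'
from h import *
T=pose();p,d=manip.camera('wrist');np.save('pics/w3.npy',d);cv2.imwrite('pics/w3.png',p[:,:,::-1]);print(T[:3,3],manip.read_state()['moment'])
p,d=manip.camera('scene');cv2.imwrite('pics/s3.png',cv2.resize(p[130:290,250:450,::-1],None,fx=4,fy=3.7,interpolation=cv2.INTER_CUBIC))
E
```

```text
[583.10322316  95.07268398 111.62238037] [-0.2424899   0.89228817 -0.04566626]
```

View pics/w3.png

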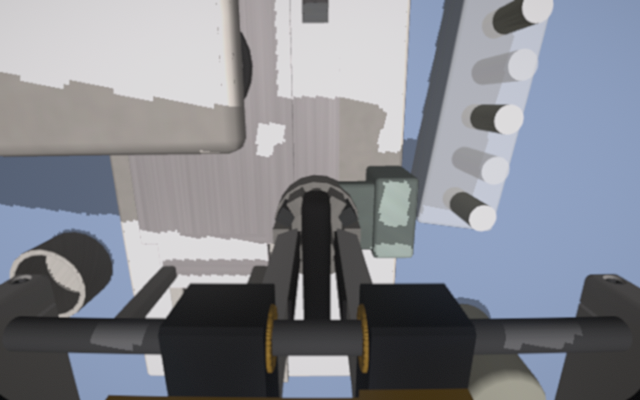

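View pics/s3.png

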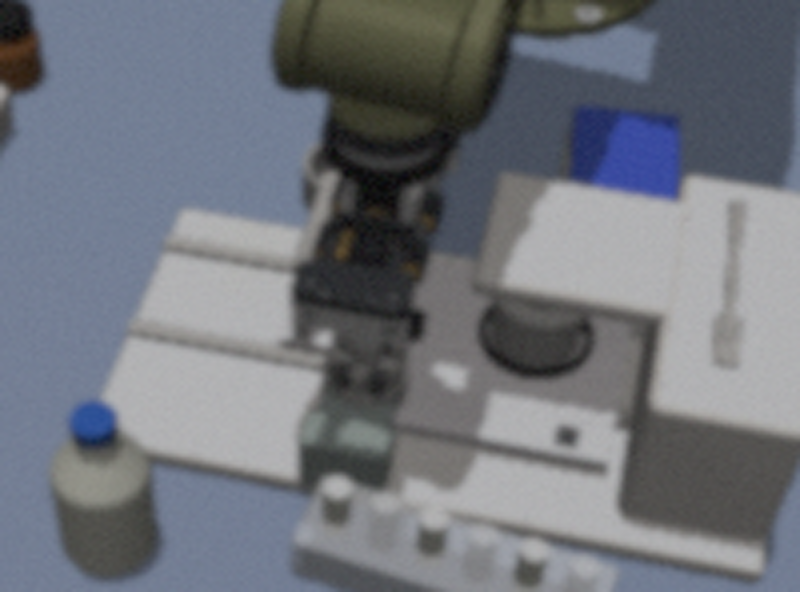

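Call:
arm_command(steps=[[0.4, [0, 0, 0], 0], [0.4, [0, 0, 0], 0], [0.4, [0, 0, -0.45], 0], [0.4, [0, 0, -0.45], 0], [0, [0, 0, 0], 0]])

```text
clock: 4.93
eef_pos: [583.7, 95.1, 121.6]
eef_rot: [3.141, -0.002, 0.201]
wrist_force: [-0.5, -0.2, 0.1]
finger_gap: 33.5
```

Call:
arm_command(steps=[[0.0, [0, 0, 0], 0], [0.0, [0, 0, 0], 0], [0.0, [0, 0, 0], 0], [0, [0, 0, 0], 0], [0, [0, 0, 0], 0]])

```text
clock: 5.35
eef_pos: [583.0, 95.0, 120.3]
eef_rot: [-3.142, 0.001, 0.201]
wrist_force: [-1.4, 0.1, 0.5]
finger_gap: 14.2
```

Call:
arm_command(steps=[[0.0, [0, 0, 0], 0], [0.0, [0, 0, 0], 0], [0.0, [0, 0, 0], 0], [0, [0, 0, 0], 0]])

```text
clock: 5.68
eef_pos: [583.0, 95.1, 120.3]
eef_rot: [-3.142, 0.001, 0.201]
wrist_force: [-2.3, -0.4, 0.4]
finger_gap: 13.6
```

Call:
arm_command(steps=[[0, [0, 0, -0.6], 0], [0, [0, 0, -0.6], 0], [0, [0, 0, -0.6], 0], [0, [0, 0, -0.5], 0], [0, [0, 0, 0], 0]], force=45)

```text
clock: 6.1
eef_pos: [583.0, 95.0, 144.1]
eef_rot: [3.142, 0.0, 0.201]
wrist_force: [-1.3, -0.1, -11.8]
finger_gap: 13.6
```

Call:
arm_command(steps=[[0, [0, 0, 0], 0]])

```text
clock: 6.18
eef_pos: [582.9, 95.0, 143.3]
eef_rot: [-3.142, 0.001, 0.201]
wrist_force: [-0.6, 0.2, -11.8]
finger_gap: 13.8
```

Call:
arm_command(steps=[[0, [0, 0, 0], -0.1], [0, [0, 0, 0], -0.1], [0, [0, 0, 0], -0.1], [0, [0, 0, 0], -0.1]])

```text
clock: 6.52
eef_pos: [582.4, 94.8, 142.6]
eef_rot: [-3.141, 0.002, 0.606]
wrist_force: [-4.5, -1.9, -11.0]
finger_gap: 13.6
```

Twisting freely with small side force. Continue to 60°.

Call:
arm_command(steps=[[0, [0, 0, 0], -0.11], [0, [0, 0, 0], -0.11], [0, [0, 0, 0], -0.11], [0, [0, 0, 0], -0.11], [0, [0, 0, 0], -0.11]])

```text
clock: 6.93
eef_pos: [581.9, 94.3, 142.3]
eef_rot: [-3.139, 0.003, 1.156]
wrist_force: [-8.3, -6.1, -11.9]
finger_gap: 13.5
```

Call:
arm_command(steps=[[0, [0, 0, 0], -0.095], [0, [0, 0, 0], 0]])

```text
clock: 7.1
eef_pos: [581.8, 94.1, 142.3]
eef_rot: [-3.138, 0.003, 1.252]
wrist_force: [-6.0, -6.0, -12.1]
finger_gap: 13.4
```

Call:
arm_command(steps=[[0, [0, 0, 0.3], 0], [0, [0, 0, 0.3], 0], [0, [0, 0, 0.1], 0], [0, [0, 0, 0], 0]])

```text
clock: 7.43
eef_pos: [582.0, 94.2, 136.2]
eef_rot: [-3.139, 0.003, 1.246]
wrist_force: [-10.6, -6.8, -2.9]
finger_gap: 13.5
```

Call:
arm_command(steps=[[0.45, [0, 0, 0], 0], [0.45, [0, 0, 0], 0], [0.45, [0, 0, 0], 0], [0.45, [0, 0, -1.5], 0], [0.45, [0, 0, -2.5], 0]])

```text
clock: 7.85
eef_pos: [582.5, 95.1, 175.3]
eef_rot: [-3.139, 0.001, 1.246]
wrist_force: [-0.2, -0.4, -0.3]
finger_gap: 41.5
```

Call:
arm_command(steps=[[0.45, [0, 0, -3], 0], [0.45, [0, 0, -1], 0], [0.45, [0, 0, 0], -0.12], [0.45, [0, 0, 0], -0.12], [0.45, [0, 0, 0], -0.12]])

```text
clock: 8.27
eef_pos: [583.4, 95.2, 216.7]
eef_rot: [3.14, -0.0, 1.612]
wrist_force: [0.4, -0.0, 0.9]
finger_gap: 42.3
```

Call:
arm_command(steps=[[0.45, [0, 0, 0], -0.12], [0.45, [0, 0, 0], -0.04], [0.45, [0, 0, 0], 0]])

```text
clock: 8.52
eef_pos: [583.4, 95.2, 216.5]
eef_rot: [3.141, 0.0, 1.768]
wrist_force: [0.8, 0.2, 0.1]
finger_gap: 42.2
```

```bash
python3 - <<'E'
from h import *
T=pose();p,d=manip.camera('wrist');np.save('pics/w4.npy',d);np.save('pics/T4.npy',T);cv2.imwrite('pics/w4.png',p[:,:,::-1]);print(T[:3,3],manip.read_state()['eef_rot'])
E
```

```text
[583.36719383  95.20131264 216.47872587] [ 3.14096886e+00 -1.75101948e-05  1.76492113e+00]
```

View pics/w4.png

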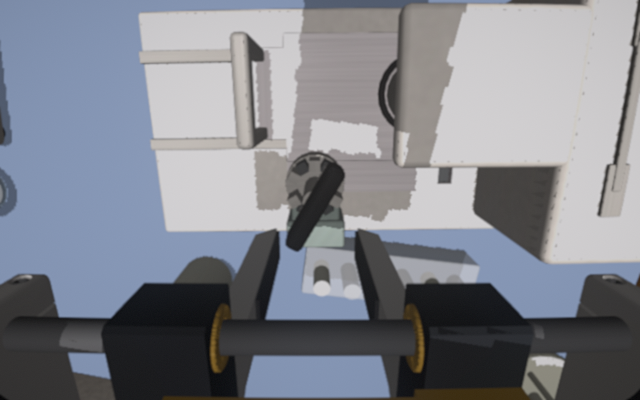

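```bash
python3 - <<'E'
from h import *
T=np.load('pics/T4.npy')
H=plane('wrist',[(240,34),(246,146)],124,T);c=H.mean(0);print(H,np.linalg.norm(H[0]-H[1]),c,'tool',T[:3,:3].T@(c-T[:3,3]))
d=H[0]-H[1];print(np.arctan2(-d[1],-d[0]))
K_=plane('wrist',[(336,168),(295,246)],159,T);print(K_,np.linalg.norm(K_[0]-K_[1]),K_.mean(0))
E
```

```text
[[470.40998378  15.97796204 124.        ]
 [551.07921015  32.31494761 124.        ]] 82.30687200450046 [510.74459696  24.14645483 124.        ] tool [-55.43746443 -85.22357485  92.4055137 ]
0.19981571791005887
[[548.36021046 102.78217879 159.        ]
 [612.30543688  85.14051941 159.        ]] 66.334155058523 [580.33282367  93.9613491  159.        ]
```

Call:
arm_command(steps=[[0.5, [-1.9, -2.83, 0], 0], [0.5, [-1.9, -2.83, 0], 0], [0.5, [-1.9, -2.84, 0], 0], [0.5, [0, 0, 3], 0], [0.5, [0, 0, 3], 0]])

```text
clock: 8.98
eef_pos: [511.1, 21.7, 157.6]
eef_rot: [3.136, 0.001, 1.762]
wrist_force: [0.4, -0.5, -0.6]
finger_gap: 47.2
```

Call:
arm_command(steps=[[0.5, [0, 0, 3], 0], [0.5, [0, 0, 2], 0], [0.5, [0, 0, 0.9], 0], [0.5, [0, 0, 0], 0]])

```text
clock: 9.32
eef_pos: [510.2, 22.7, 96.0]
eef_rot: [-3.139, -0.001, 1.765]
wrist_force: [0.6, -0.5, -0.4]
finger_gap: 46.8
```

Call:
arm_command(steps=[[0, [0, 0, 0], 0], [0, [0, 0, 0], 0], [0, [0, 0, 0], 0], [0, [0, 0, 0], 0], [0, [0, 0, 0], 0]], force=40)

```text
clock: 9.73
eef_pos: [511.1, 22.7, 98.1]
eef_rot: [3.14, 0.0, 1.766]
wrist_force: [0.1, 0.5, 0.5]
finger_gap: 17.1
```

Call:
arm_command(steps=[[0, [0, 0, 0], 0], [0, [0, 0, 0], 0], [0, [0, 0, 0], 0]])

```text
clock: 9.98
eef_pos: [511.3, 21.6, 98.1]
eef_rot: [3.141, 0.002, 1.766]
wrist_force: [1.1, -7.9, 2.2]
finger_gap: 13.9
```

Call:
arm_command(steps=[[0, [-1.0, 0, 0], 0], [0, [-1.5, 0, 0], 0], [0, [-2, 0, 0], 0], [0, [-2, 0, 0], 0], [0, [-2, 0, 0], 0]])

```text
clock: 10.4
eef_pos: [528.8, -61.5, 98.1]
eef_rot: [3.138, 0.0, 1.767]
wrist_force: [12.7, 5.7, -3.4]
finger_gap: 14.1
```

Call:
arm_command(steps=[[0, [-2, 0, 0], 0], [0, [-1.5, 0, 0], 0], [0, [-1, 0, 0], 0], [0, [-0.5, 0, 0], 0], [0, [0, 0, 0], 0]])

```text
clock: 10.82
eef_pos: [539.3, -111.1, 98.1]
eef_rot: [3.136, 0.001, 1.765]
wrist_force: [16.5, 1.1, -4.1]
finger_gap: 13.7
```

Call:
arm_command(steps=[[0, [-0.2, 0.1, 0], 0], [0, [-0.2, 0.05, 0], 0], [0, [-0.1, 0, 0], 0], [0, [0, 0, 0], 0]])

```text
clock: 11.15
eef_pos: [540.1, -114.8, 98.1]
eef_rot: [3.14, 0.001, 1.766]
wrist_force: [4.8, -0.3, 4.5]
finger_gap: 13.4
```

Call:
arm_command(steps=[[0, [-0.2, 0, 0], 0], [0, [-0.2, 0, 0], 0], [0, [0, 0, 0], 0]])

```text
clock: 11.4
eef_pos: [540.2, -115.5, 98.0]
eef_rot: [3.141, -0.005, 1.767]
wrist_force: [1.5, 24.1, 12.7]
finger_gap: 13.8
```

Call:
arm_command(steps=[[0, [0.2, 0, 0], 0], [0, [0.1, 0, 0], 0], [0.5, [0, 0, 0], 0], [0.5, [0, 0, 0], 0], [0.5, [0, 0, 0], 0]])

```text
clock: 11.82
eef_pos: [539.1, -115.5, 96.9]
eef_rot: [-3.14, -0.001, 1.766]
wrist_force: [-0.2, 0.5, 0.7]
finger_gap: 30.1
```

Call:
arm_command(steps=[[0.5, [0, 0, 0], 0], [0.5, [0, 0, -2], 0], [0.5, [0, 0, -3], 0], [0.5, [0, 0, -3], 0], [0.5, [0, 0, -3], 0]])

```text
clock: 12.23
eef_pos: [539.2, -115.4, 208.5]
eef_rot: [-3.141, -0.0, 1.766]
wrist_force: [0.7, 0.3, 0.1]
finger_gap: 47.0
```

Call:
arm_command(steps=[[0.5, [3.28, 1.4, 0], 0], [0.5, [3.28, 1.4, 0], 0], [0.5, [3.28, 1.4, 0], 0], [0.5, [3.28, 1.4, 0], 0], [0.5, [3.28, 1.4, 0], 0]])

```text
clock: 12.65
eef_pos: [576.4, 60.6, 207.3]
eef_rot: [-3.141, -0.0, 1.766]
wrist_force: [0.1, -0.6, -0.2]
finger_gap: 46.8
```

Call:
arm_command(steps=[[0.5, [3.28, 1.4, 0], 0], [0.5, [0, 0, 0], 0.12], [0.5, [0, 0, 0], 0.12], [0.5, [0, 0, 0], 0.12], [0.5, [0, 0, 0], 0.12]])

```text
clock: 13.07
eef_pos: [583.7, 94.1, 207.0]
eef_rot: [-3.141, 0.0, 1.28]
wrist_force: [1.1, 0.3, 0.9]
finger_gap: 46.9
```

Call:
arm_command(steps=[[0.5, [0, 0, 1], 0.038], [0.5, [0, 0, 0], 0]])

```text
clock: 13.23
eef_pos: [583.2, 93.8, 195.7]
eef_rot: [-3.139, 0.001, 1.246]
wrist_force: [-0.4, -0.2, 0.5]
finger_gap: 47.2
```

```bash
python3 - <<'E'
from h import *
T=pose();p,d=manip.camera('wrist');cv2.imwrite('pics/w5.png',p[:,:,::-1]);np.save('pics/T5.npy',T);print(T[:3,3],manip.read_state()['eef_rot'])
p,d=manip.camera('top');cv2.imwrite('pics/t5.png',p[:,:,::-1]);cv2.imwrite('pics/t5c.png',cv2.resize(p[145:285,160:370,::-1],None,fx=3.7,fy=3.7,interpolation=cv2.INTER_CUBIC));np.save('pics/t5.npy',d)
E
```

```text
[583.20102348  93.77124398 195.71267765] [-3.13956702e+00  9.68105364e-04  1.24893701e+00]
```

View pics/w5.png

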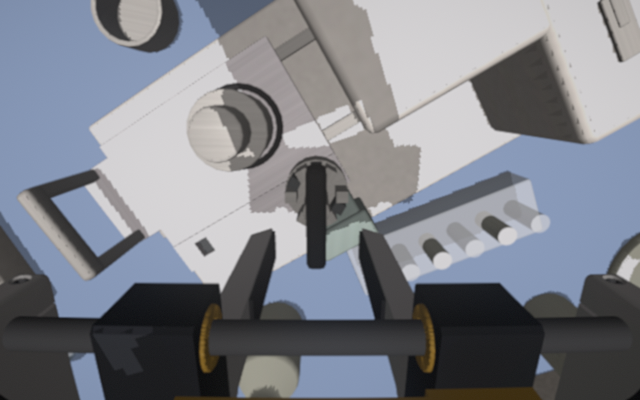

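View pics/t5c.png

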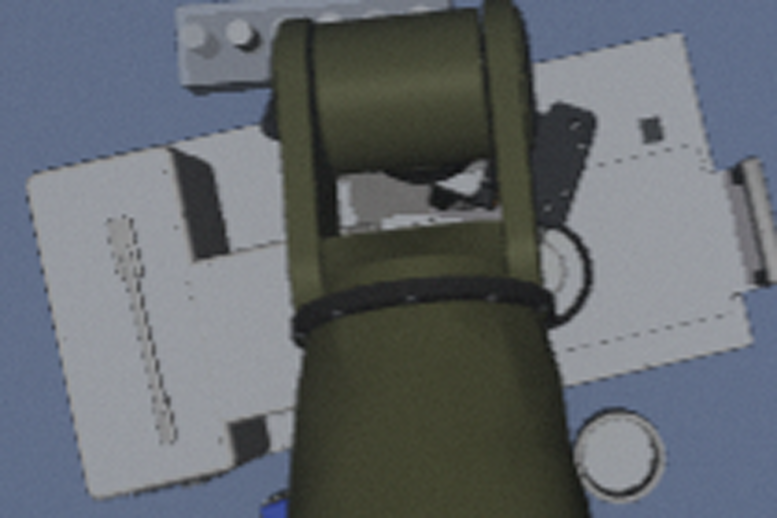

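Call:
arm_command(steps=[[0.5, [0, 0, 2], 0], [0.5, [0, 0, 2], 0], [0.5, [0, 0, 1.2], 0], [0.5, [0, 0, 0.6], 0], [0.0, [0, 0, 0], 0]])

```text
clock: 13.75
eef_pos: [583.5, 93.9, 138.6]
eef_rot: [-3.14, 0.001, 1.249]
wrist_force: [-0.1, 0.2, 0.2]
finger_gap: 43.4
```

Call:
arm_command(steps=[[0, [0, 0, 0], 0], [0, [0, 0, 0], 0], [0, [0, 0, 0], 0], [0, [0, 0, 0], 0], [0, [0, 0, 0], 0]], force=45)

```text
clock: 14.17
eef_pos: [583.9, 93.4, 140.1]
eef_rot: [3.141, 0.001, 1.248]
wrist_force: [-2.6, -2.3, 3.7]
finger_gap: 13.9
```

Call:
arm_command(steps=[[0, [0, 0, 0], 0], [0, [0, 0, 0], 0], [0, [0, 0, 0], 0]])

```text
clock: 14.42
eef_pos: [584.0, 93.5, 140.1]
eef_rot: [3.141, 0.001, 1.248]
wrist_force: [-2.5, -5.0, 5.6]
finger_gap: 13.9
```

Call:
arm_command(steps=[[0, [0, 0, -0.3], 0], [0, [0, 0, -0.3], 0], [0, [0, 0, -0.1], 0], [0, [0, 0, 0], 0]])

```text
clock: 14.75
eef_pos: [583.5, 93.3, 145.3]
eef_rot: [-3.14, 0.002, 1.248]
wrist_force: [1.7, -5.4, -11.2]
finger_gap: 13.9
```

Call:
arm_command(steps=[[0, [0, 0, -0.15], 0], [0, [0, 0, 0], 0.1], [0, [0, 0, 0], 0.1], [0, [0, 0, 0], 0.1]])

```text
clock: 15.08
eef_pos: [583.4, 93.3, 146.5]
eef_rot: [-3.141, 0.002, 0.943]
wrist_force: [2.9, -5.5, -11.8]
finger_gap: 13.5
```

Call:
arm_command(steps=[[0, [0, 0, 0], 0.11], [0, [0, 0, 0], 0.11], [0, [0, 0, 0], 0.11], [0, [0, 0, 0], 0.11], [0, [0, 0, 0], 0.11]])

```text
clock: 15.5
eef_pos: [583.3, 93.1, 146.4]
eef_rot: [3.141, 0.003, 0.392]
wrist_force: [1.6, -6.7, -12.5]
finger_gap: 13.8
```

Call:
arm_command(steps=[[0, [0, 0, 0], 0.1], [0, [0, 0, 0], 0.096], [0, [0, 0, 0], 0]])

```text
clock: 15.75
eef_pos: [583.3, 93.1, 146.3]
eef_rot: [3.141, 0.003, 0.195]
wrist_force: [1.6, -6.2, -11.3]
finger_gap: 13.4
```

Call:
arm_command(steps=[[0, [0, 0, 0.4], -0.004], [0, [0, 0, 0.5], 0], [0, [0, 0, 0.5], 0], [0, [0, 0, 0.4], 0], [0, [0, 0, 0.2], 0]])

```text
clock: 16.17
eef_pos: [583.3, 93.1, 126.3]
eef_rot: [3.141, 0.002, 0.206]
wrist_force: [-0.4, -5.7, -7.6]
finger_gap: 13.5
```

Call:
arm_command(steps=[[0, [0, 0, 0.1], 0], [0, [0, 0, 0.1], 0], [0, [0, 0, 0], 0]])

```text
clock: 16.42
eef_pos: [583.4, 93.1, 124.7]
eef_rot: [3.141, 0.002, 0.206]
wrist_force: [0.0, -5.5, -7.5]
finger_gap: 13.5
```

Call:
arm_command(steps=[[0, [0, 0, 0.1], 0], [0, [0, 0, 0.1], 0], [0, [0, 0, 0], 0]])

```text
clock: 16.67
eef_pos: [583.7, 93.2, 124.3]
eef_rot: [3.14, 0.001, 0.206]
wrist_force: [-4.8, -6.1, 5.0]
finger_gap: 13.8
```

Bottomed at full depth (force flips sign at TCP 124.3). Release, rise, look.

Call:
arm_command(steps=[[0.5, [0, 0, 0], 0], [0.5, [0, 0, 0], 0], [0.5, [0, 0, 0], 0], [0.5, [0, 0, -2], 0], [0.5, [0, 0, -3], 0]])

```text
clock: 17.08
eef_pos: [582.7, 94.1, 171.9]
eef_rot: [-3.141, 0.005, 0.206]
wrist_force: [0.9, -0.3, -0.1]
finger_gap: 43.2
```

Call:
arm_command(steps=[[0.5, [-2.5, 0.5, -3], 0], [0.6, [-3, 0.5, -2], 0], [0.7, [-3, 1, 0], 0], [0.7, [0, 0, 0], 0], [0.7, [0, 0, 0], 0]])

```text
clock: 17.5
eef_pos: [504.4, 56.8, 224.7]
eef_rot: [3.142, -0.002, 0.205]
wrist_force: [-0.1, -0.3, 0.3]
finger_gap: 65.6
```

```bash
python3 - <<'E'
from h import *
T=pose();p,d=manip.camera('wrist');cv2.imwrite('pics/w6.png',p[:,:,::-1]);np.save('pics/T6.npy',T);np.save('pics/w6.npy',d);print(T[:3,3],manip.read_state()['eef_rot'])
E
```

```text
[504.40400402  56.81758694 224.71080846] [-3.14150492e+00 -1.01075343e-03  2.05673935e-01]
```

View pics/w6.png

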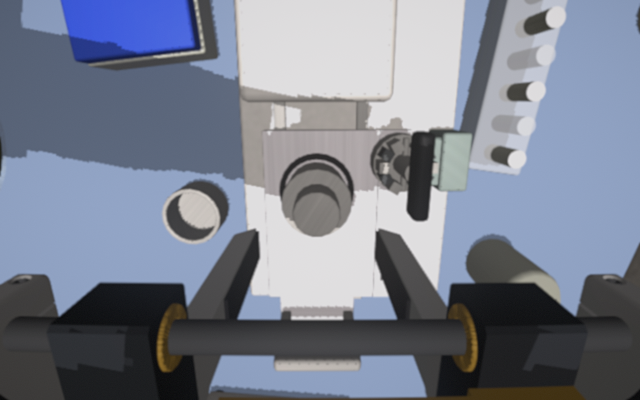

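```bash
python3 - <<'E'
from h import *
T=np.load('pics/T6.npy');D=np.load('pics/w6.npy')
B=plane('wrist',[(293,212),(341,212),(317,235)],126,T);print(B,np.linalg.norm(B[0]-B[1]),B[:2].mean(0),'tool',T[:3,:3].T@(B[:2].mean(0)-T[:3,3]))
print(depthpt('wrist',[(317,212),(420,150),(420,190)],D,T))
k=plane('wrist',[(422,133),(418,219)],143,T);print(k,k.mean(0),np.linalg.norm(k[0]-k[1]))
y=.2009;Rm=np.array([[np.cos(y),-np.sin(y)],[np.sin(y),np.cos(y)]])
O=np.array([583.3,93.6])-Rm@[70,-20];print(Rm.T@(B[:2].mean(0)[:2]-O), Rm.T@([511.3-O[0],21-O[1]]))
a=cv2.imread('pics/w6.png');cv2.imwrite('pics/w6c.png',cv2.resize(a[110:260,240:460],None,fx=3.6,fy=3.6,interpolation=cv2.INTER_CUBIC))
E
```

```text
[[487.12566123  40.91467291 126.        ]
 [527.25754697  49.21295999 126.        ]
 [511.46778867  24.49170293 126.        ]] 40.98084700443067 [507.1916041   45.06381645 126.        ] tool [ 0.17109856 12.07388955 98.71138465]
[[507.2296323   44.86727933 125.37246253]
 [573.76252989 115.09486721 141.19479039]
 [582.11728633  84.71228267 142.78677119]]
[[571.07469559 127.94324207 143.        ]
 [587.2809858   61.11418625 143.        ]] [579.17784069  94.52871416 143.        ] 68.76602753818028
[-14.26311556 -52.37246355] [-15.03931637 -76.77212935]
```

View pics/w6c.png

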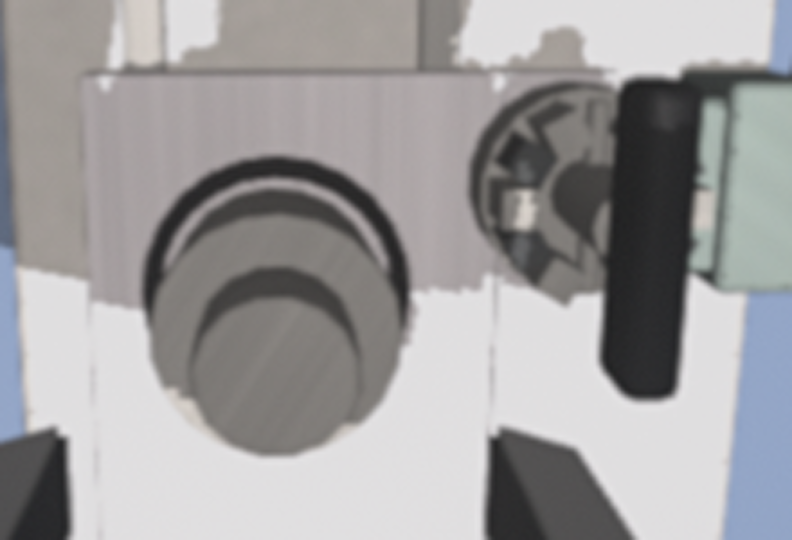

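Call:
arm_command(steps=[[0.7, [0, 0.74, 2], 0], [0.7, [0, 0.74, 2.5], 0], [0.7, [0, 0, 2.5], 0], [0.7, [0, 0, 1.5], 0], [0.7, [0, 0, 0], 0]])

```text
clock: 17.97
eef_pos: [506.9, 42.9, 135.3]
eef_rot: [-3.14, 0.006, 0.206]
wrist_force: [0.1, 0.0, -0.6]
finger_gap: 66.1
```

```bash
python3 - <<'E'
from h import *
T=pose();p,d=manip.camera('wrist');cv2.imwrite('pics/w7.png',p[:,:,::-1]);np.save('pics/T7.npy',T);np.save('pics/w7.npy',d);print(T[:3,3],manip.read_state()['eef_rot'])
E
```

```text
[506.92805533  42.87391389 135.30006893] [-3.14082832  0.00323575  0.20633762]
```

View pics/w7.png

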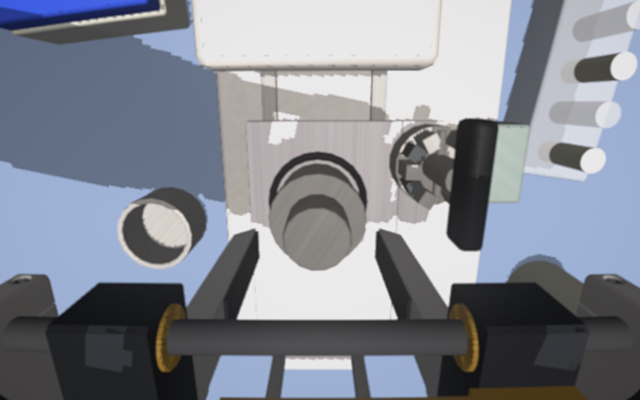

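```bash
python3 - <<'E'
from h import *
T=np.load('pics/T7.npy')
B=plane('wrist',[(282,236),(353,236),(318,270),(318,236)],126,T);print(B,np.linalg.norm(B[0]-B[1]),'tool',(B-T[:3,3])@T[:3,:3])
E
```

```text
[[486.19181518  40.4596419  126.        ]
 [527.23980731  49.09962329 126.        ]
 [511.56348933  23.16358224 126.        ]
 [507.01117734  44.85145779 126.        ]] 41.947430628887815 tool [[-20.73756384  -1.87088369   9.42151191]
 [ 21.20914567  -1.92287036   9.18110657]
 [  0.5545156   20.25376895   9.27108733]
 [  0.53960085  -1.90670163   9.29958015]]
```

Call:
arm_command(steps=[[0.7, [0, 0, 1.5], 0], [0.7, [0, 0, 1.5], 0], [0.7, [0, 0, 0.8], 0], [0.7, [0, 0, 0], 0], [0, [0, 0, 0], 0]])

```text
clock: 18.43
eef_pos: [508.3, 42.7, 101.7]
eef_rot: [3.142, -0.0, 0.206]
wrist_force: [0.5, -0.2, 0.2]
finger_gap: 62.2
```

Call:
arm_command(steps=[[0, [0, 0, 0], 0], [0, [0, 0, 0], 0], [0, [0, 0, 0], 0], [0, [0, 0, 0], 0], [0, [0, 0, 0], 0]], force=40)

```text
clock: 18.85
eef_pos: [508.1, 42.5, 101.6]
eef_rot: [3.141, -0.001, 0.206]
wrist_force: [-2.0, 0.0, 6.3]
finger_gap: 41.3
```

Call:
arm_command(steps=[[0, [0, 0, 0], 0], [0, [0, 0, 0], 0]])

```text
clock: 19.02
eef_pos: [508.0, 42.5, 101.6]
eef_rot: [3.141, -0.001, 0.206]
wrist_force: [-2.2, -0.6, 7.0]
finger_gap: 41.2
```

Call:
arm_command(steps=[[0, [0, 0, -0.4], 0], [0, [0, 0, -0.6], 0], [0, [0, 0, -1], 0], [0, [0, 0, -1.5], 0], [0, [0, 0, -2], 0]])

```text
clock: 19.43
eef_pos: [507.3, 42.5, 156.3]
eef_rot: [-3.141, 0.002, 0.206]
wrist_force: [0.6, -0.2, -2.0]
finger_gap: 41.2
```

Call:
arm_command(steps=[[0, [0, 0, -2], 0], [0, [0, 0, -2], 0], [0, [0, 0, -1.5], 0], [0, [0, 0, -0.5], 0], [0, [0, 0, 0], 0]])

```text
clock: 19.85
eef_pos: [508.2, 42.5, 217.4]
eef_rot: [3.141, -0.002, 0.206]
wrist_force: [-0.5, -0.5, -2.3]
finger_gap: 41.3
```

```bash
python3 - <<'E'
from h import *
print(manip.read_state()['eef_pos'],manip.read_state()['moment'])
p,d=manip.camera('scene');cv2.imwrite('pics/s8.png',cv2.resize(p[90:270,150:430,::-1],None,fx=2.8,fy=2.8,interpolation=cv2.INTER_CUBIC))
p,d=manip.camera('top');cv2.imwrite('pics/t8.png',p[:,:,::-1]);cv2.imwrite('pics/t8c.png',cv2.resize(p[120:290,260:520,::-1],None,fx=3,fy=3,interpolation=cv2.INTER_CUBIC))
E
```

```text
[508.16929508  42.54781345 217.39225471] [-0.03653499  0.0661224  -0.02483863]
```

View pics/s8.png

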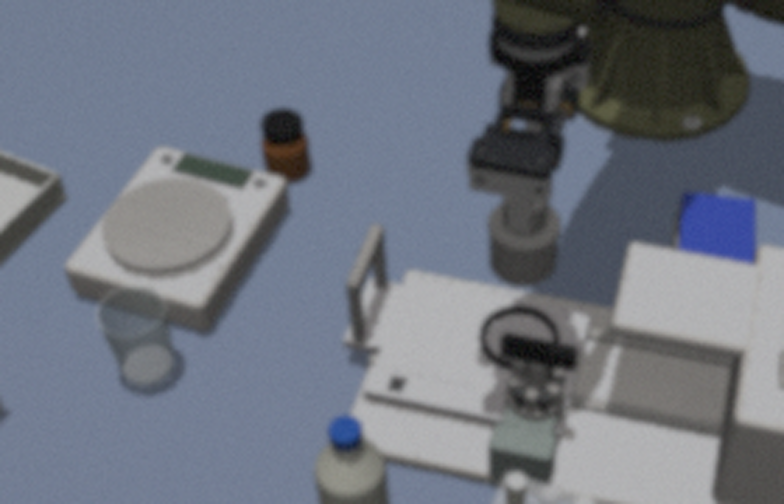

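View pics/t8c.png

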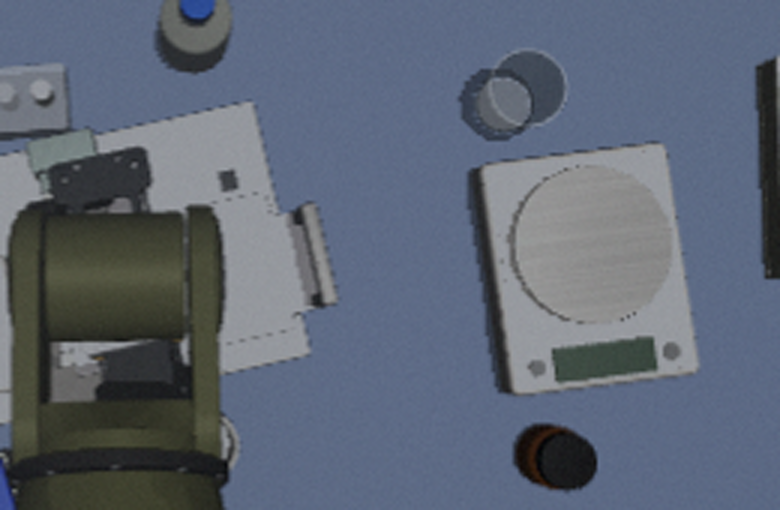

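```bash
python3 - <<'E'
from h import *
print(plane('scene',[(209.7,170.4)],66),plane('top',[(457,201)],66))
E
```

```text
[[ 556.04113332 -356.51595175   66.        ]] [[ 549.66799939 -361.44703889   66.        ]]
```

Call:
arm_command(steps=[[0, [-0.1, 1, 0], 0], [0, [-0.2, 2, 0], 0], [0, [-0.3, 3, 0], 0], [0, [-0.4, 3.4, 0], 0], [0, [-0.4, 3.4, 0], 0]])

```text
clock: 20.37
eef_pos: [519.8, -87.4, 215.0]
eef_rot: [-3.141, 0.001, 0.207]
wrist_force: [0.7, -0.5, -2.7]
finger_gap: 41.5
```

Call:
arm_command(steps=[[0, [-0.35, 3.4, 0], 0], [0, [-0.35, 3.4, 0], 0], [0, [-0.35, 3.4, 0], 0], [0, [-0.35, 3.4, 0], 0], [0, [-0.35, 3.4, 0], 0]])

```text
clock: 20.78
eef_pos: [537.2, -257.9, 214.8]
eef_rot: [-3.141, 0.001, 0.206]
wrist_force: [0.7, 0.4, -2.5]
finger_gap: 41.6
```

Call:
arm_command(steps=[[0, [-0.35, 3.3, 0], 0], [0, [-0.25, 2.8, 0], 0], [0, [-0.2, 2, 0], 0], [0, [-0.1, 1, 0], 0], [0, [0, 0, 0], 0]])

```text
clock: 21.2
eef_pos: [546.9, -348.4, 214.4]
eef_rot: [-3.14, 0.002, 0.204]
wrist_force: [-0.7, -0.1, -2.6]
finger_gap: 41.3
```

Call:
arm_command(steps=[[0, [0.1, 0.7, 1], 0], [0, [0, 0.65, 1.5], 0], [0, [0, 0, 1], 0], [0, [0, 0, 0], 0], [0, [0, 0, 0], 0]])

```text
clock: 21.62
eef_pos: [551.3, -358.7, 179.8]
eef_rot: [-3.14, 0.001, 0.207]
wrist_force: [-0.1, -0.4, -1.4]
finger_gap: 41.5
```

```bash
python3 - <<'E'
from h import *
T=pose();p,d=manip.camera('wrist');cv2.imwrite('pics/w9.png',p[:,:,::-1]);np.save('pics/T9.npy',T);print(T[:3,3])
p,d=manip.camera('scene');cv2.imwrite('pics/s9.png',cv2.resize(p[90:250,130:330,::-1],None,fx=3.7,fy=3.7,interpolation=cv2.INTER_CUBIC))
E
```

```text
[ 551.28858784 -358.6857529   179.81786965]
```

View pics/w9.png

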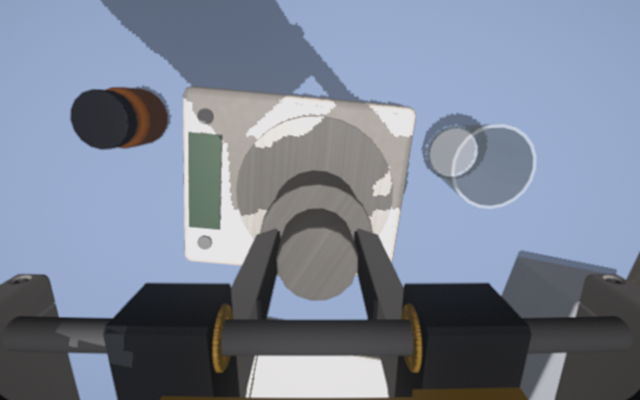

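View pics/s9.png

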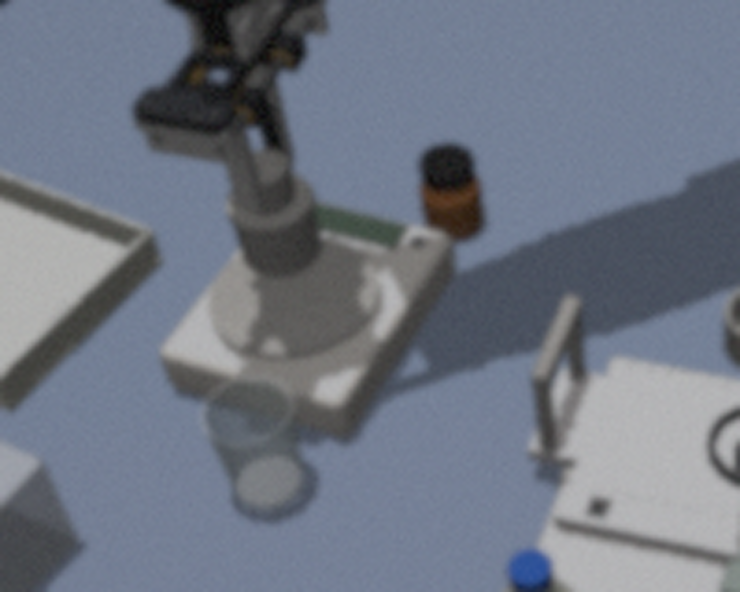

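```bash
python3 - <<'E'
from h import *
a=cv2.imread('pics/w9.png');cv2.imwrite('pics/w9c.png',cv2.resize(a[80:260,170:430],None,fx=3,fy=3,interpolation=cv2.INTER_CUBIC))
T=np.load('pics/T9.npy')
P=plane('wrist',[(236,180),(392,178),(314,115)],66,T)[:,:2]
A=np.c_[2*P,np.ones(3)];s=np.linalg.solve(A,(P**2).sum(1));print(s[:2],np.sqrt(s[2]+s[:2]@s[:2]))
# jar top circle
B=plane('wrist',[(277,258),(357,258),(317,299)],T[2,3]-65.6+90,T);print(B,np.linalg.norm(B[0]-B[1]))
E
```

```text
[ 549.30104354 -361.07693115] 70.25544877965444
[[ 531.06142919 -359.10016033  204.21786965]
 [ 569.78646064 -351.00430583  204.21786965]
 [ 555.13293485 -377.53551081  204.21786965]] 39.562241096888634
```

View pics/w9c.png

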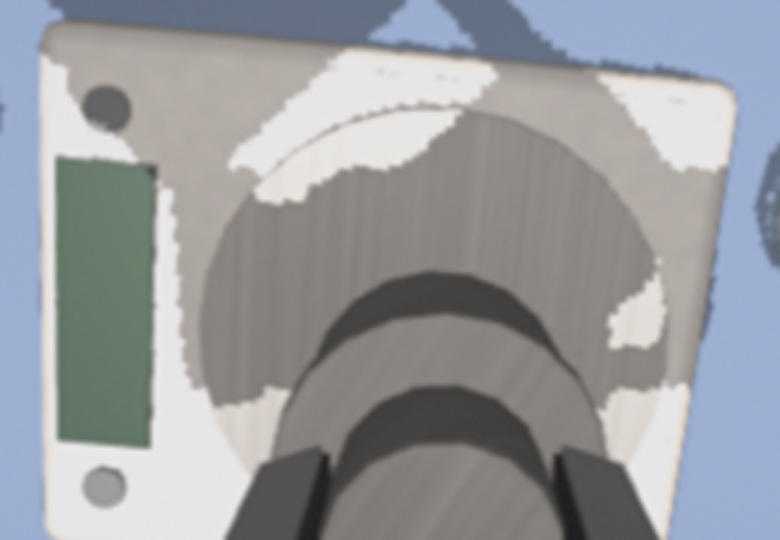

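Call:
arm_command(steps=[[0, [-0.16, 0.38, 0.8], 0], [0, [0, 0, 1.2], 0], [0, [0, 0, 1.2], 0], [0, [0, 0, 0.8], 0], [0, [0, 0, 0], 0]])

```text
clock: 22.13
eef_pos: [549.8, -362.9, 137.9]
eef_rot: [-3.139, 0.003, 0.206]
wrist_force: [-0.6, 0.0, -2.8]
finger_gap: 41.1
```

Call:
arm_command(steps=[[0, [0, 0, 0.15], 0], [0, [0, 0, 0.1], 0], [0, [0, 0, 0], 0]])

```text
clock: 22.38
eef_pos: [550.8, -363.6, 138.8]
eef_rot: [3.141, -0.0, 0.206]
wrist_force: [0.0, 0.3, -2.1]
finger_gap: 41.6
```

Call:
arm_command(steps=[[0, [-0.05, -0.08, 0.15], 0], [0, [0, 0, 0.15], 0], [0, [0, 0, 0.1], 0], [0, [0, 0, 0], 0]])

```text
clock: 22.72
eef_pos: [549.9, -362.8, 134.2]
eef_rot: [-3.141, 0.0, 0.206]
wrist_force: [0.2, -0.2, -2.3]
finger_gap: 41.7
```

Call:
arm_command(steps=[[0, [0, 0, 0.1], 0], [0, [0, 0, 0], 0]])

```text
clock: 22.88
eef_pos: [550.0, -362.9, 133.3]
eef_rot: [-3.142, 0.0, 0.206]
wrist_force: [0.4, 0.3, -2.5]
finger_gap: 41.1
```

Call:
arm_command(steps=[[0, [0, 0, 0.08], 0], [0, [0, 0, 0], 0]])

```text
clock: 23.05
eef_pos: [550.0, -362.9, 132.5]
eef_rot: [-3.141, 0.0, 0.206]
wrist_force: [-0.3, 0.1, -1.8]
finger_gap: 41.6
```

Call:
arm_command(steps=[[0, [0, 0, 0.08], 0], [0, [0, 0, 0], 0]])

```text
clock: 23.22
eef_pos: [550.0, -362.9, 131.8]
eef_rot: [3.142, -0.0, 0.206]
wrist_force: [0.5, 0.4, -2.6]
finger_gap: 41.2
```

Call:
arm_command(steps=[[0, [0, 0, 0.07], 0], [0, [0, 0, 0], 0]])

```text
clock: 23.38
eef_pos: [550.1, -363.1, 131.7]
eef_rot: [3.141, -0.0, 0.206]
wrist_force: [-2.3, -0.7, 3.4]
finger_gap: 41.2
```

Call:
arm_command(steps=[[0, [0, 0, 0.07], 0], [0, [0, 0, 0], 0]])

```text
clock: 23.55
eef_pos: [550.1, -363.2, 131.7]
eef_rot: [3.14, -0.001, 0.206]
wrist_force: [-3.3, 0.9, 7.2]
finger_gap: 41.2
```

Contact at the expected height. Back the preload off slightly and release.

Call:
arm_command(steps=[[0, [0, 0, -0.07], 0], [0.7, [0, 0, 0], 0], [0.7, [0, 0, 0], 0], [0.7, [0, 0, 0], 0], [0.7, [0, 0, 0], 0]], force=10)

```text
clock: 23.97
eef_pos: [550.0, -362.8, 131.0]
eef_rot: [-3.141, 0.0, 0.206]
wrist_force: [0.2, -0.7, 0.2]
finger_gap: 64.0
```

Call:
arm_command(steps=[[0.7, [0, 0, -1], 0], [0.7, [0, 0, -2], 0], [0.7, [0, 0, -3], 0], [0.7, [0, 0, -3], 0], [0.7, [0, 0, 0], 0]])

```text
clock: 24.38
eef_pos: [551.4, -363.8, 228.7]
eef_rot: [3.134, -0.006, 0.206]
wrist_force: [-0.0, -0.2, 0.1]
finger_gap: 65.9
```

Call:
arm_command(steps=[[0.7, [-3.5, 0, 0], 0], [0.7, [-3.5, 0, 0], 0], [0.7, [-3.5, 0, 0], 0], [0.7, [-3.5, 0, 0], 0], [0.7, [-3.5, 0, 0], 0]])

```text
clock: 24.8
eef_pos: [377.2, -398.7, 221.8]
eef_rot: [3.141, -0.0, 0.206]
wrist_force: [0.4, -0.5, 0.9]
finger_gap: 65.8
```

```bash
python3 - <<'E'
from h import *
T=pose();print(T[:3,3])
p,d=manip.camera('scene');cv2.imwrite('pics/s10.png',p[:,:,::-1]);np.save('pics/s10.npy',d);cv2.imwrite('pics/s10c.png',cv2.resize(p[90:270,150:430,::-1],None,fx=2.8,fy=2.8,interpolation=cv2.INTER_CUBIC))
p,d=manip.camera('top');cv2.imwrite('pics/t10.png',p[:,:,::-1]);np.save('pics/t10.npy',d);cv2.imwrite('pics/t10c.png',cv2.resize(p[120:290,400:520,::-1],None,fx=3.4,fy=3.4,interpolation=cv2.INTER_CUBIC))
E
```

```text
[ 377.18467864 -398.73270658  221.81522777]
```

View pics/s10c.png

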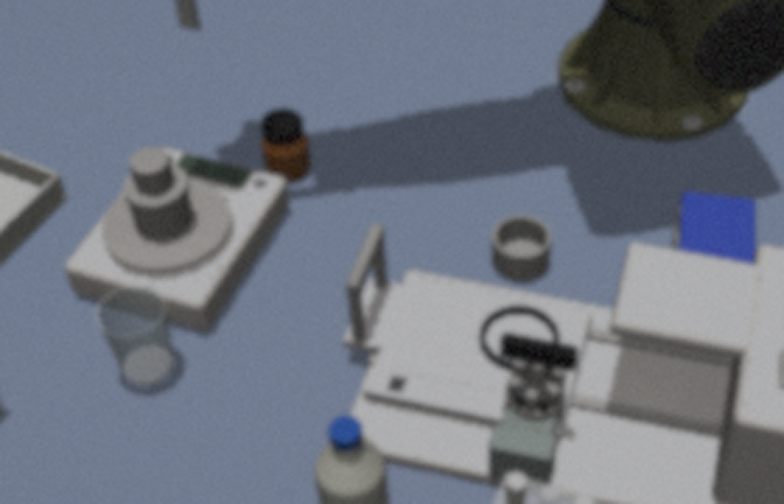

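View pics/t10.png

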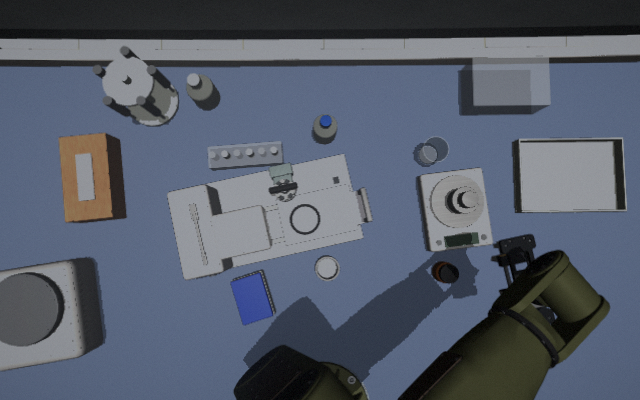

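View pics/t10c.png

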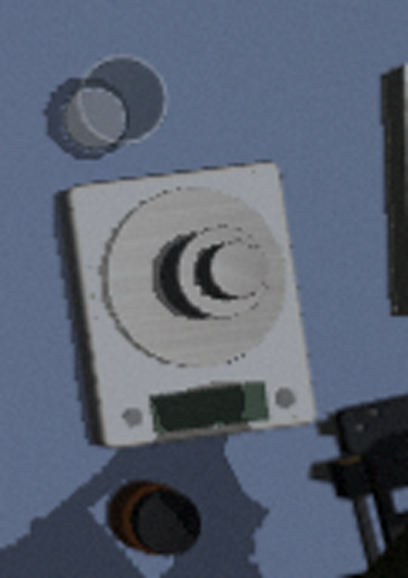

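```bash
python3 - <<'E'
from h import *
g2=lambda u,v:((u+.5)/3.4+400-.5,(v+.5)/3.4+120-.5)
print('boss',plane('top',[g2(241,269)],156),'collar',plane('top',[g2(225,272)],122))
D=np.load('pics/t10.npy');print(depthpt('top',[(282.5,187.6),g2(241,269)],D))
a=cv2.imread('pics/t10.png');g=a.max(2);m=np.zeros_like(g);m[180:197,265:302]=(g[180:197,265:302]<60)
n,l,s,c=cv2.connectedComponentsWithStats(m);i=1+s[1:,4].argmax();print(s[i],c[i],cv2.minAreaRect(np.argwhere(l==i)[:,::-1].astype(np.float32)))
cv2.imwrite('pics/t10m.png',cv2.resize(a[145:285,160:390],None,fx=3.4,fy=3.4,interpolation=cv2.INTER_CUBIC))
E
```

```text
boss [[ 549.16595236 -366.21766532  156.        ]] collar [[ 549.34545003 -366.05833127  122.        ]]
[[ 582.39489007   92.54601256  148.22601336]
 [ 549.31001165 -366.96077799  153.84072401]]
[269 183  28  11 170] [282.97647059 187.81764706] ((282.7567138671875, 188.04054260253906), (8.877545356750488, 27.454631805419922), 80.53767395019531)
```

View pics/t10m.png

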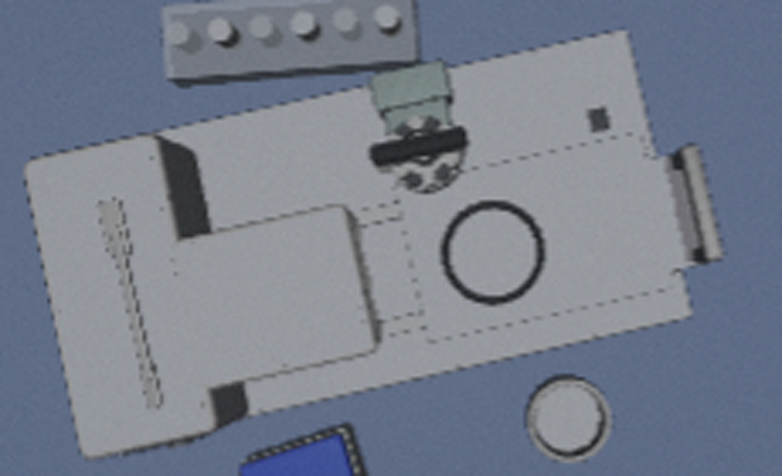

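```bash
python3 - <<'E'
from h import *
for f in('top0','t10'):
    D=np.load(f'pics/{f}.npy');uv=[(u,round(187.7-(u-282.7)*.15)) for u in range(272,294,2)]
    print(f,np.round(depthpt('top',uv,D)[:,2],1))
T=pose();print(manip.read_state()['finger_gap'])
S0,S1=np.load('pics/scene0.npy'),np.load('pics/s10.npy')
uv=[(u,round(214+(u-341)*.15)) for u in range(332,352,2)]
print(np.round(depthpt('scene',uv,S0)[:,2]),np.round(depthpt('scene',uv,S1)[:,2]))
for f in('scene0','s10'):
    g=cv2.imread(f'pics/{f}.png').max(2);m=np.zeros_like(g);m[200:225,325:360]=g[200:225,325:360]<50
    n,l,s,c=cv2.connectedComponentsWithStats(m);i=1+s[1:,4].argmax();print(s[i],c[i])
E
```

```text
top0 [144.3 143.3 144.7 145.  143.3 142.5 142.7 140.8 144.7 144.1 142.8]
t10 [142.4 146.1 143.8 142.3 143.7 148.1 143.4 143.8 145.7 142.5 142.6]
65.89401193784722
[141. 142. 140. 140. 143. 139. 144. 141. 143. 142.] [140. 138. 141. 141. 142. 141. 141. 140. 140. 142.]
[329 210  26  12 170] [341.61176471 215.55294118]
[330 211  25  11 165] [342.25454545 215.67878788]
```

Knob height matches the starting (locked) height, and the jar stands upright near the pan's centre. Handing in.

```bash
python3 -c "
from cell import manip
print(manip.sign_off())"
```

```text
the job is handed in; nothing more can be done
None
```

I completed the job in the order asked and handed it in after about 25 s on the robot's clock.

- **Plunger up:** I lifted the knob, twisted it 60° counter-clockwise and let it down into the rest notch. The drop and the fall in force were right for the notch, and a picture showed it still held there by itself.
- **Carriage out:** I drew it out by its handle about 140 mm, until it met the end stop.
- **Plunger locked:** I twisted the knob back and let it drop about 22 mm until it bottomed.
- **Jar placed:** I lifted the jar from its seat and lowered it onto the pan in steps of under 1 mm. It touched at the expected height with no more than 7 N measured.

**Last checks:**
- The bar knob is back at its starting height of about 143 mm in both the top and scene views, so the plunger is home and locked.
- The carriage is still out and the jar stands upright.
- From the top view the jar is about 3 mm from the pan's centre.
- The other things look unmoved, and the gripper was clear and open.

**Problems and disagreements:**
- My first grip on the knob closed on its shaft (18.6 mm gap), so I opened, went up 9 mm and gripped the bar properly.
- The wrist camera read about 3–4 mm further towards +y than the top camera, so I took values in between or used contact.
- The scene camera's single reading of the pan centre was about 7–9 mm away from the other two cameras, and I did not use it.

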